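Unclamp the blue glaze tile and slide it out

TASK

Of the two clamp jigs, take the one that holds the blue tile. Swing its yellow clamp bar well up and back and leave it open; only then slide the blue tile out from beneath it along the jig's rail, without lifting it off, until it rests squarely and fully on the cork part of the rail, and let go. Leave the other clamp, over the terracotta tile, shut.

Things in the scene. Friction and masses are not known exactly. Their poses are not given: they have to be found in the camera images.
- blue_tile: Blue glazed test tile, 90 x 60 x 8 mm (own x, y, z), about 0.1 kg, loose on the blue jig's rail under the closed clamp bar. Origin: centre of its underside; at first about 35 mm to the jig's +x side, nearly square to it. Its 60 mm width overhangs the 36 mm wide rail by 12 mm each side, so it can be pinched across its width (along y) from above, fingertips passing beside the rail.
- blue_jig: Fixed jig with the blue tile; the other jig is alike but holds a terracotta tile. Origin: on the table; front is -x, hinge end +x. Grey base 300 x 110 x 12 mm, x -155 to +145. On it, along x at y = 0, a rail 36 mm wide, flat top 42 mm above the table: aluminium from x = -20 to +100 mm, flush cork from -130 to -20 (cork centre x = -75). No stops or guides. Two hinge posts at x = 117, 96 mm tall.
- blue_bar (a joint): Yellow clamp bar, 14 mm wide: 0 = level over the tile, grows as it swings up and back, 1.57 upright, stop 1.75 rad. Hinge along jig y at x 115, z 85 mm of the jig. Black cross handle (cylinder along y, 18 mm thick, 30 long) 100 mm from the hinge, closed at x 15, z 85; pinch its two ends from above, it turns between the pads. Friction hinge (2-3 N at the handle): stays where left.
- plain_handle (a point): Centre of the black cross handle of the other jig's clamp bar, over the terracotta tile; 85 mm above the table. That clamp is to be left shut.

How it is judged:
By the outcome, as a careful person would: the job done as asked, in the order asked, and still so for the second after the job is handed in, with the robot touching nothing.
It also fails if it takes over 51 s, if anything falls off the work surface, if the arm or the gripper's body presses on something with over 40 N, if the wrist force passes 120 N, or if a joint passes its speed limit or range.

ROBOT

A 6-joint arm with a two-finger parallel gripper is mounted at the origin on the work surface. World frame = base frame: x ahead of the robot, y to its left, z up, the work surface at z = 0. Lengths are in m, angles in degrees, forces in N, time in s.
With the tool pointing down it reaches from about 0.35 to 0.875 m from the base axis. Payload 4.2 kg.
Tool frame: the origin (TCP) lies at the very end of the fingers, on their centre line; the grasp point (between the pads) lies 19 mm behind it (tcp_to_grasp is the z of the grasp point in the tool frame, in m); z points along the fingers, y is the direction in which the jaws open and shut (so a half turn about z gives the same grasp; the last joint's range is limited). The gripper opens to 87 mm and grips with 3 to 60 N. Pads are 19 mm wide; open, the fingers measure 117 mm over their backs; the gripper's body (75 mm by 190 mm) begins 51 mm behind the grasp point.
Start: joints at [-58.064, 22.042, 0.453, 0, -68.411, -14.817], TCP at [0.184, -0.597, 0.196] pointing down, gripper open.
Joint ranges: [-179.83, 179.83], [-69.29, 118.12], [-61.27, 80.66], [-181.25, 117.63], [-171.15, -9.14], [-177.46, 177.46]. Speed limits (degrees/s): [159.86, 159.86, 180, 180, 180, 180].

INTERFACE

Orientations are given as a 3x3 rotation matrix whose columns are the frame's x, y, z axes.
In Python, from station import sense, capture, camera_params, finish_job, tcp_to_grasp gives the robot as it stands.
- The arm moves only by the shell command python3 -m inch 'ROWS'. ROWS is JSON, a list of rows, each an object of numbers: "jaw": the closure in counts, from 0 (fully open) to 255 (shut); "x", "y", "z": the shift along the world's x, y, z normalised to -1 to 1, where 1 is 0.06 m; "ax", "ay", "az": the turn, a rotation vector about the world's x, y, z normalised to -1 to 1, where 1 is 10 degrees. A call has 1 to 12 rows; each row shifts and turns the pose as measured when the row begins; what a row does not reach is not made up. A row lasts 1/8 s, in which the tool goes at most 62.5 mm and 10.7 degrees, less where a joint would pass 70% of its speed; a pose out of reach is approached as far as the arm can. A call with a number of a shift or a turn outside -1 to 1 is refused whole. A call with a gripper value outside its range is refused whole. The fingers move at their own pace and stop on an object; the grip force is fixed at half the most. Time passes only in rows, so rows that do not move let the fingers close. It gives the time, the measured TCP pose, the force and the opening at its end, in the units of the state.
- sense(): the state, without advancing time (a new reading comes with each control period).
- capture(name): name is "scene" or "top"; returns the picture (384x512x3 uint8, red, green, blue); there is no depth.
- camera_params(name): a dict with "vfov" (degrees; the focal length in pixels is half the picture's height over the tangent of half this angle, whatever the lens; pixels are square), "cx", "cy" (the principal point, pixels), "R" (3x3) and "t" (3): a world point X has camera coordinates R X + t. Camera axes: x right, y down, z forward; pixel columns grow to the right and rows downward; lengths in m; the calibration is good to about 2 mm. A picture is of the moment at which its call begins. camera_params takes no time and is no camera call.
- finish_job(): hands the job in, once; it reports no verdict.
The state is a dict: "time_s": time; "joints": joint angles; "joint_velocities": joint speeds; "effort": joint torques, N m; "tcp_pos": TCP position; "ee_rot": TCP orientation; "wrist_force": force on the tool from outside, world axes, zero at the start; "moment": the same for the moment, N m; "gripper_width": opening from 0.0 (shut) to 1.0 (fully open).
Only numpy, scipy, OpenCV 4.12 (cv2) and the standard library are available. Lean on these libraries where they do the work, as an engineer would, in place of code of your own. Each camera call takes 0.05 s, during which the arm holds its last target.

## Working session

There is one attempt and no reset: what is moved stays moved. The work goes in short steps, Python scripts to look and compute and a shell command to move; the robot and the scene stay as the last step left them, time stands still between calls to the robot, and variables do not carry over. Pictures are saved under pics/ and viewed, and the job is handed in when it is done.

```bash
ls; mkdir -p pics
python3 - <<'E'
from station import *
import cv2
for n in("scene","top"):
    cv2.imwrite(f"pics/{n}0.png",capture(n)[:,:,::-1]); print(n,camera_params(n))
s=sense(); print(s, tcp_to_grasp)
E
```

```text
pics
scene {'vfov': 57.7686526876306, 'cx': 258.65027836559216, 'cy': 192.25281533788493, 'R': array([[ 0.45728353,  0.88928762, -0.00770131],
       [ 0.61379311, -0.32186344, -0.72087582],
       [-0.64354471,  0.32491762, -0.69302146]]), 't': array([-0.24887756, -0.29280738,  1.16420393])}
top {'vfov': 53.57257910746349, 'cx': 256.2804864383308, 'cy': 199.94993133512588, 'R': array([[-0.01450318, -0.99955634, -0.02601491],
       [-0.99439406,  0.01714384, -0.10433856],
       [ 0.10473827,  0.02435583, -0.99420153]]), 't': array([0.02811331, 0.61671721, 0.69407738])}
{'time_s': 0.1, 'joints': array([-5.80637168e+01,  2.20866509e+01,  3.90026960e-01, -2.32395858e-02,
       -6.84126717e+01, -1.48169251e+01]), 'joint_velocities': array([-0.03793237, -0.12923497,  0.19246135,  0.16761281, -0.01501581,
        0.02428089]), 'effort': array([ 4.87877139e-05, -3.91689420e+01,  1.87933606e+01,  4.23183426e+00,
        1.34898481e-02, -6.62650768e-05]), 'tcp_pos': array([ 0.1838188 , -0.59675658,  0.19508784]), 'ee_rot': array([[-9.55737595e-01, -2.94219602e-01, -6.88972784e-04],
       [-2.94220383e-01,  9.55735874e-01,  1.81831521e-03],
       [ 1.23492027e-04,  1.94054204e-03, -9.99998110e-01]]), 'wrist_force': array([ 0.02690021, -0.15462835, -1.6281688 ]), 'moment': array([-0.00141852,  0.00474783, -0.00247092]), 'gripper_width': 0.9989309185838223} -0.0187
```

View pics/scene0.png

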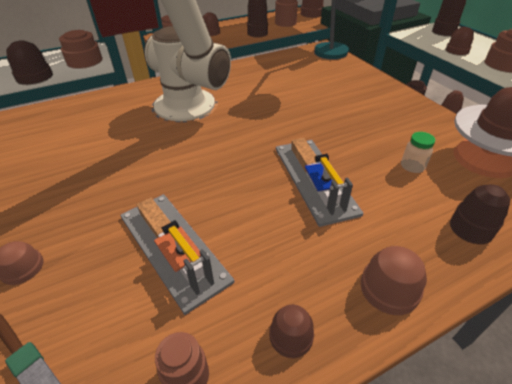

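View pics/top0.png

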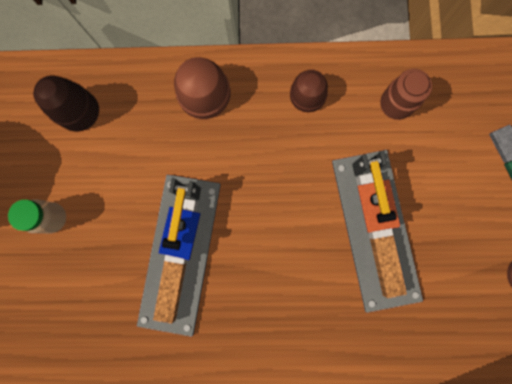

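Run:
```python
import cv2,numpy as np
a=cv2.imread("pics/top0.png")[165:345,125:235]; b=cv2.imread("pics/scene0.png")[130:240,265:375]
a=cv2.resize(a,None,fx=3.3,fy=3.3,interpolation=3); b=cv2.resize(b,None,fx=5,fy=5,interpolation=3)
cv2.imwrite("pics/a.png",a);cv2.imwrite("pics/b.png",b)
```

```text
(no output)
```

View pics/a.png

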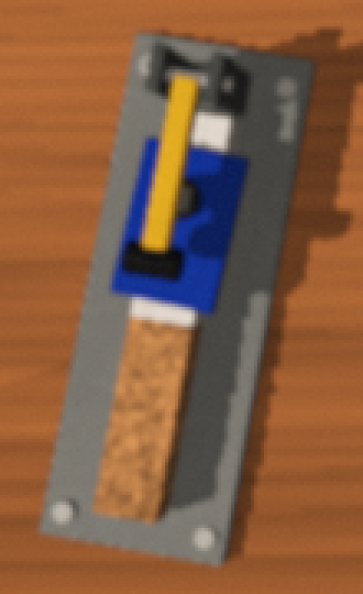

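View pics/b.png

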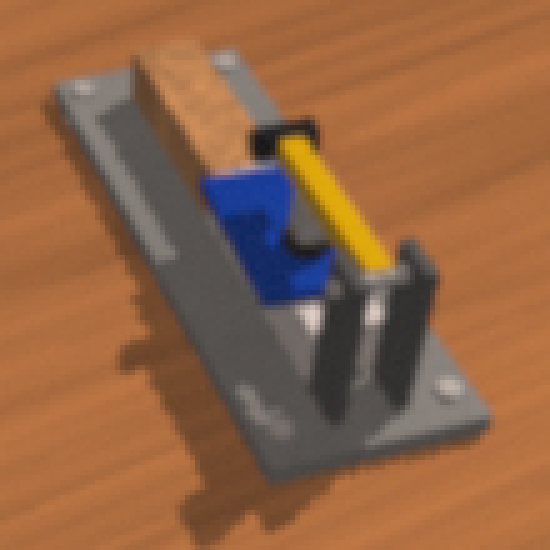

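```bash
cat > h.py <<'E'
import numpy as np,cv2
from station import *
from scipy.optimize import least_squares
def proj(n,X,k=0):
    c=camera_params(n);f=192/np.tan(np.radians(c['vfov']/2))
    p=np.atleast_2d(X)@c['R'].T+c['t'];q=p[:,:2]/p[:,2:]
    q=q*(1+k*(q**2).sum(1,keepdims=True))
    return q*f+[c['cx'],c['cy']]
def ray(n,uv,z):
    c=camera_params(n);f=192/np.tan(np.radians(c['vfov']/2))
    d=c['R'].T@np.array([(uv[0]-c['cx'])/f,(uv[1]-c['cy'])/f,1]);o=-c['R'].T@c['t']
    return o+d*(z-o[2])/d[2]
def jig(p,L):
    c,s=np.cos(p[2]),np.sin(p[2]);L=np.atleast_2d(L)
    return np.c_[p[0]+c*L[:,0]-s*L[:,1],p[1]+s*L[:,0]+c*L[:,1],L[:,2]]
E
python3 - <<'E'
from h import *
L=np.array([(-155,55,12),(-155,-55,12),(145,55,12),(145,-55,12),(-130,18,42),(-130,-18,42),(-20,18,42),(-20,-18,42),(15,0,85)])/1e3
ua=np.array([(40,533),(222,565),(137,35),(314,62),(93,515),(158,523),(131,320),(196,327),(153,260)])
ua=[125,165]+(ua+.5)/3.3-.5
Lb=np.array([(-155,55,12),(-155,-55,12),(145,55,12),(145,-55,12),(-130,18,42),(-130,-18,42),(15,0,85)])/1e3
ub=np.array([(235,50),(55,90),(490,420),(275,478),(200,40),(133,60),(285,137)])
ub=[265,130]+(ub+.5)/5-.5
for mode in("t","s","ts","tsk"):
    def r(p):
        o=[]
        if "t" in mode:o.append(proj("top",jig(p,L),p[3] if 'k' in mode else 0)-ua)
        if "s" in mode:o.append(proj("scene",jig(p,Lb),p[4] if 'k' in mode else 0)-ub)
        return np.vstack(o).ravel()
    f=least_squares(r,[.55,.15,0,0,0]); print(mode,f.x.round(4),np.degrees(f.x[2])); print(f.fun.reshape(-1,2).round(1).tolist())
E
```

```text
t [ 0.5216  0.1701 -0.1803  0.      0.    ] -10.32828752073769
[[-0.4, 0.7], [0.7, 1.1], [-0.3, -1.2], [0.3, -0.5], [0.2, -0.4], [-0.3, 0.6], [0.0, -1.0], [-0.8, 0.1], [0.6, 0.4]]
s [ 0.5227  0.1725 -0.1839  0.      0.    ] -10.537506300652762
[[0.2, 0.1], [-0.4, -1.0], [1.3, 0.2], [-0.6, -0.6], [-0.7, 0.5], [0.3, -1.2], [-0.1, 1.6]]
ts [ 0.5221  0.1708 -0.1807  0.      0.    ] -10.351825310947369
[[-0.8, 0.4], [0.3, 0.9], [-0.6, -1.4], [-0.0, -0.7], [-0.2, -0.7], [-0.8, 0.4], [-0.4, -1.2], [-1.2, -0.1], [0.2, 0.2], [-0.7, 0.2], [-1.2, -0.9], [0.6, 0.2], [-1.2, -0.5], [-1.6, 0.6], [-0.6, -1.1], [-0.8, 1.6]]
tsk [ 0.5213  0.1712 -0.1824 -0.0377  0.0423] -10.452831382355303
[[-0.2, -0.3], [0.3, 0.5], [-0.5, -1.0], [-0.1, -0.3], [0.1, -1.1], [-0.6, 0.0], [-0.3, -1.0], [-1.3, 0.2], [0.1, 0.5], [-0.5, -0.1], [-1.1, -1.2], [0.9, 0.0], [-1.3, -0.7], [-1.4, 0.3], [-0.4, -1.4], [-0.7, 1.3]]
```

```bash
python3 -m inch '[{"x":0.37,"y":0.8,"az":-0.2,"jaw":0},{"x":0.37,"y":0.8,"az":-0.2,"jaw":0},{"x":0.37,"y":0.8,"az":-0.2,"jaw":0},{"x":0.37,"y":0.8,"az":-0.2,"jaw":0},{"x":0.37,"y":0.8,"az":-0.2,"jaw":0},{"x":0.37,"y":0.8,"az":-0.2,"jaw":0},{"x":0.37,"y":0.8,"az":-0.2,"jaw":0},{"x":0.37,"y":0.8,"az":-0.2,"jaw":0},{"x":0.37,"y":0.8,"az":-0.2,"jaw":0},{"x":0.37,"y":0.8,"az":-0.2,"jaw":0}]'
```

```text
$[0]: bad value
```

```bash
python3 -m inch '[{"x":0.37,"y":0.8,"z":0,"ax":0,"ay":0,"az":-0.2,"jaw":0},{"x":0.37,"y":0.8,"z":0,"ax":0,"ay":0,"az":-0.2,"jaw":0},{"x":0.37,"y":0.8,"z":0,"ax":0,"ay":0,"az":-0.2,"jaw":0},{"x":0.37,"y":0.8,"z":0,"ax":0,"ay":0,"az":-0.2,"jaw":0}]'
```

```text
time_s: 0.6
tcp_pos: [0.2724, -0.4012, 0.1913]
ee_rot: [[-0.989, -0.147, -0.003], [-0.147, 0.989, 0.006], [0.002, 0.007, -1.0]]
wrist_force: [0.8, 0.7, 0.5]
gripper_width: 0.999
```

```bash
python3 -m inch '[{"x":0.37,"y":0.8,"z":0.02,"ax":0,"ay":0,"az":-0.2,"jaw":0},{"x":0.37,"y":0.8,"z":0.02,"ax":0,"ay":0,"az":-0.2,"jaw":0},{"x":0.37,"y":0.8,"z":0.02,"ax":0,"ay":0,"az":-0.2,"jaw":0},{"x":0.37,"y":0.8,"z":0.02,"ax":0,"ay":0,"az":-0.2,"jaw":0},{"x":0.37,"y":0.8,"z":0.02,"ax":0,"ay":0,"az":-0.2,"jaw":0},{"x":0.37,"y":0.8,"z":0.02,"ax":0,"ay":0,"az":-0.2,"jaw":0},{"x":0.37,"y":0.8,"z":0.02,"ax":0,"ay":0,"az":-0.2,"jaw":0},{"x":0.37,"y":0.8,"z":0.02,"ax":0,"ay":0,"az":-0.2,"jaw":0},{"x":0.37,"y":0.8,"z":0.02,"ax":0,"ay":0,"az":-0.2,"jaw":0},{"x":0.37,"y":0.8,"z":0.02,"ax":0,"ay":0,"az":0,"jaw":0},{"x":0.37,"y":0.8,"z":0.02,"ax":0,"ay":0,"az":0,"jaw":0},{"x":0.3,"y":0.6,"z":0.02,"ax":0,"ay":0,"az":0,"jaw":0}]'
```

```text
time_s: 2.1
tcp_pos: [0.537, 0.1841, 0.2038]
ee_rot: [[-0.985, 0.174, -0.003], [0.174, 0.985, 0.007], [0.004, 0.007, -1.0]]
wrist_force: [0.5, -0.3, 0.2]
gripper_width: 1.004
```

```bash
python3 -m inch '[{"x":0,"y":-0.27,"z":-0.5,"ax":0.03,"ay":0,"az":0,"jaw":0},{"x":0,"y":0,"z":-0.7,"ax":0.03,"ay":0,"az":-0.03,"jaw":0},{"x":0,"y":0,"z":0,"ax":0,"ay":0,"az":0,"jaw":0}]'
python3 - <<'E'
from h import *
a=cv2.resize(capture("top")[140:300,100:300],None,fx=3,fy=3,interpolation=3);b=cv2.resize(capture("scene")[110:240,235:385],None,fx=4,fy=4,interpolation=3)
cv2.imwrite("pics/c1.png",a[:,:,::-1]);cv2.imwrite("pics/c2.png",b[:,:,::-1]); print(sense()['tcp_pos'])
E
```

```text
time_s: 2.48
tcp_pos: [0.5376, 0.1709, 0.1286]
ee_rot: [[-0.984, 0.175, -0.004], [0.175, 0.984, 0.017], [0.007, 0.016, -1.0]]
wrist_force: [-0.5, 0.0, -0.0]
gripper_width: 1.003
[0.54054075 0.17216636 0.13269581]
```

View pics/c1.png

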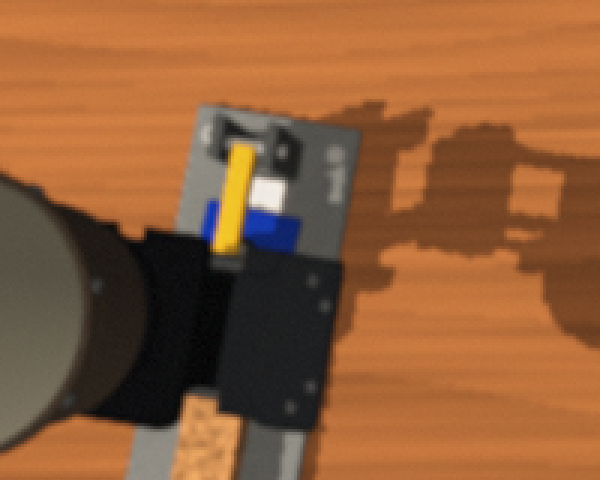

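View pics/c2.png

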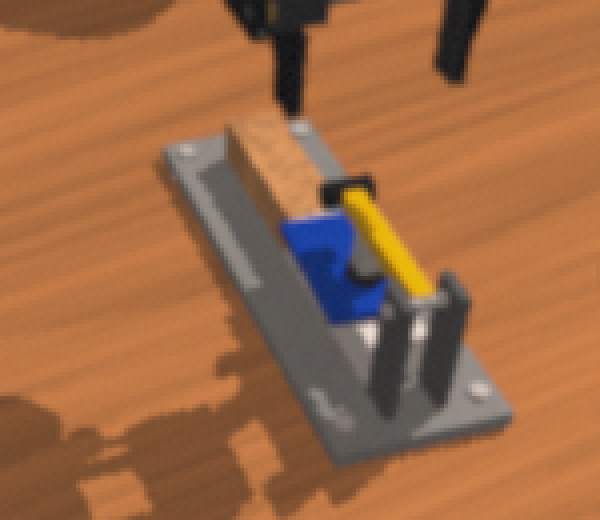

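```bash
python3 -m inch '[{"x":0,"y":0,"z":0,"ax":-0.1,"ay":-0.02,"az":0,"jaw":0},{"x":0,"y":0,"z":0,"ax":0,"ay":0,"az":0,"jaw":0},{"x":0,"y":0,"z":0,"ax":0,"ay":0,"az":0,"jaw":0}]'
python3 - <<'E'
from h import *
for i in range(3):
  s=sense();print(s['tcp_pos'],s['ee_rot'][:,2])
R=s['ee_rot']
print(proj("scene",s['tcp_pos']), proj("scene",s['tcp_pos']+R[:,1]*.05), proj("scene",s['tcp_pos']-R[:,1]*.05))
print(jig([.5217,.1708,-.1815],[(.015,0,.085)]))
E
```

```text
time_s: 2.95
tcp_pos: [0.5428, 0.1734, 0.1373]
ee_rot: [[-0.985, 0.174, 0.015], [0.174, 0.985, 0.006], [-0.013, 0.008, -1.0]]
wrist_force: [0.7, 0.0, -0.1]
gripper_width: 0.996
[0.54278013 0.17335811 0.137345  ] [ 0.01473991  0.00592919 -0.99987378]
[0.54278013 0.17335811 0.137345  ] [ 0.01473991  0.00592919 -0.99987378]
[0.54278013 0.17335811 0.137345  ] [ 0.01473991  0.00592919 -0.99987378]
[[327.01243043 140.92144431]] [[347.27312452 136.79149375]] [[306.21633932 145.16053049]]
[[0.53645361 0.16809242 0.085     ]]
```

```bash
for i in 1 2 3; do python3 -m inch '[{"x":0,"y":0,"z":0,"ax":0,"ay":0,"az":0,"jaw":0}]'|sed -n 2,3p; python3 -c "from station import *;s=sense();print(s['joints'],s['joint_velocities'])"; done
```

```text
tcp_pos: [0.5429, 0.1735, 0.1379]
ee_rot: [[-0.985, 0.173, 0.016], [0.174, 0.985, 0.006], [-0.014, 0.009, -1.0]]
[  34.12136726   18.99142965  -13.16088407    0.23481874  -56.90032699
 -134.24209622] [ 0.11175473 -0.25861962  0.2022094   0.0595001  -0.04372856  0.04175981]
tcp_pos: [0.543, 0.1735, 0.1382]
ee_rot: [[-0.985, 0.174, 0.016], [0.174, 0.985, 0.007], [-0.015, 0.009, -1.0]]
[  34.1154008    18.97089995  -13.15236508    0.2312      -56.9066327
 -134.24457125] [-0.08743334 -0.14259644  0.1729396  -0.13780052 -0.00848263  0.01207712]
tcp_pos: [0.543, 0.1734, 0.1381]
ee_rot: [[-0.985, 0.174, 0.016], [0.174, 0.985, 0.007], [-0.014, 0.009, -1.0]]
[  34.11269783   18.97050007  -13.15352761    0.22718825  -56.90903902
 -134.24427309] [-0.01035217  0.00952086  0.03037491 -0.03464499 -0.12290894 -0.00841163]
```

```bash
python3 -m inch '[{"x":-0.1,"y":-0.08,"z":0,"ax":-0.04,"ay":0.09,"az":0,"jaw":0},{"x":0,"y":0,"z":0,"ax":0,"ay":0,"az":0,"jaw":0},{"x":0,"y":0,"z":0,"ax":0,"ay":0,"az":0,"jaw":0}]'
python3 - <<'E'
from h import *
s=sense();b=capture("scene")[90:200,265:375].copy()
b=cv2.resize(b,None,fx=5,fy=5,interpolation=3)
R=s['ee_rot'];p=s['tcp_pos']
for d in(-.05,0,.05):
  for z in (0,-.019):
    u=proj("scene",p+R[:,1]*d+R[:,2]*z)[0]; c=(u-[265,90]+.5)*5
    cv2.circle(b,(int(c[0]),int(c[1])),4,(255,0,0) if z==0 else (0,255,0),-1)
cv2.imwrite("pics/d2.png",b[:,:,::-1])
E
```

```text
time_s: 3.7
tcp_pos: [0.5364, 0.1681, 0.1379]
ee_rot: [[-0.985, 0.174, -0.002], [0.174, 0.985, -0.001], [0.001, -0.001, -1.0]]
wrist_force: [0.8, -0.7, 1.1]
gripper_width: 0.999
```

View pics/d2.png

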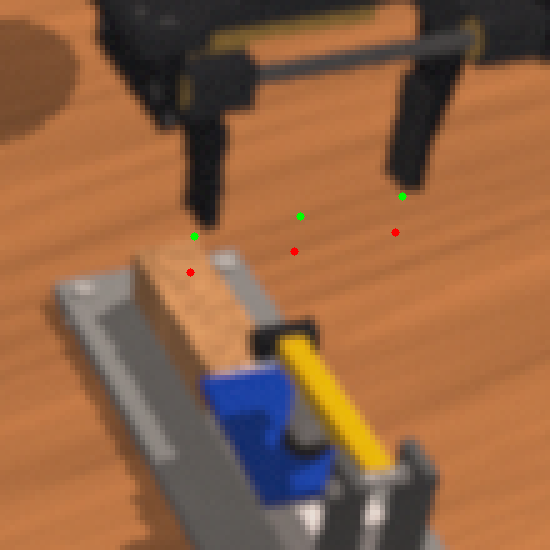

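```bash
python3 -m inch '[{"x":0,"y":0,"z":-0.3,"ax":0,"ay":0,"az":0,"jaw":0},{"x":0,"y":0,"z":-0.3,"ax":0,"ay":0,"az":0,"jaw":0},{"x":0,"y":0,"z":0,"ax":0,"ay":0,"az":0,"jaw":0},{"x":0,"y":0,"z":0,"ax":0,"ay":0,"az":0,"jaw":0}]'
cat > look.py <<'E'
import sys
from h import *
s=sense();b=capture("scene")[90:200,265:375].copy()
b=cv2.resize(b,None,fx=5,fy=5,interpolation=3)
R=s['ee_rot'];p=s['tcp_pos']
for d in(-.05,0,.05):
  for z in (0,-.019):
    u=proj("scene",p+R[:,1]*d+R[:,2]*z)[0]; c=(u-[265,90]+.5)*5
    cv2.circle(b,(int(c[0]),int(c[1])),4,(255,0,0) if z==0 else (0,255,0),-1)
cv2.imwrite(sys.argv[1],b[:,:,::-1])
E
python3 look.py pics/e2.png
```

```text
time_s: 4.25
tcp_pos: [0.5373, 0.1685, 0.1022]
ee_rot: [[-0.985, 0.174, 0.001], [0.174, 0.985, -0.0], [-0.001, -0.0, -1.0]]
wrist_force: [0.2, 0.5, 0.6]
gripper_width: 0.998
```

View pics/e2.png

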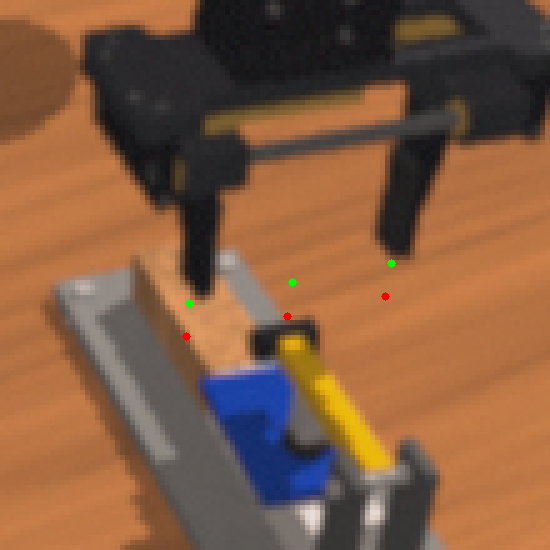

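```bash
cat > look2.py <<'E'
import sys
from h import *
s=sense();b=capture("top")[130:310,70:320].copy()
b=cv2.resize(b,None,fx=3,fy=3,interpolation=3)
R=s['ee_rot'];p=s['tcp_pos']
def pt(v,col):
    u=proj("top",p+R@np.array(v))[0]; c=(u-[70,130]+.5)*3
    cv2.circle(b,(int(c[0]),int(c[1])),3,col,-1)
for d in(-.05,0,.05): pt([0,d,0],(255,0,0))
for x in (-.0375,.0375):
  for y in (-.095,.095):
    pt([x,y,-.07],(0,255,0)); pt([x,y,-.095],(0,255,255))
cv2.imwrite(sys.argv[1],b[:,:,::-1])
E
python3 look2.py pics/e1.png
```

```text
(no output)
```

View pics/e1.png

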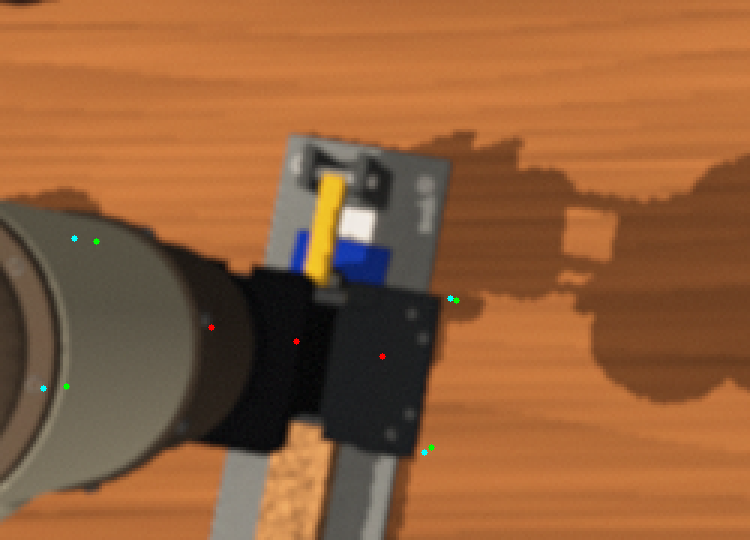

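```bash
python3 -m inch '[{"x":0,"y":0,"z":-0.3,"ax":0,"ay":0,"az":0,"jaw":0},{"x":0,"y":0,"z":-0.3,"ax":0,"ay":0,"az":0,"jaw":0},{"x":0,"y":0,"z":-0.04,"ax":0,"ay":0,"az":0,"jaw":0},{"x":0,"y":0,"z":0,"ax":0,"ay":0,"az":0,"jaw":0}]'
python3 look.py pics/f2.png
```

```text
time_s: 4.85
tcp_pos: [0.5394, 0.1697, 0.0666]
ee_rot: [[-0.985, 0.173, 0.007], [0.173, 0.985, 0.003], [-0.006, 0.004, -1.0]]
wrist_force: [-0.5, -0.3, 0.3]
gripper_width: 0.998
```

View pics/f2.png

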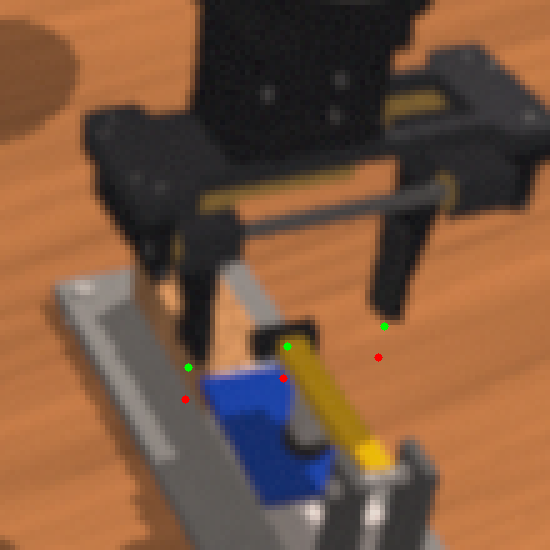

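```bash
python3 -m inch '[{"x":-0.04,"y":-0.03,"z":0,"ax":-0.02,"ay":0.04,"az":0,"jaw":110},{"x":0,"y":0,"z":0,"ax":0,"ay":0,"az":0,"jaw":110},{"x":0,"y":0,"z":0,"ax":0,"ay":0,"az":0,"jaw":110},{"x":0,"y":0,"z":0,"ax":0,"ay":0,"az":0,"jaw":110}]'
python3 look.py pics/g2.png; python3 look2.py pics/g1.png
```

```text
time_s: 5.4
tcp_pos: [0.5378, 0.1684, 0.0685]
ee_rot: [[-0.985, 0.173, 0.002], [0.173, 0.985, 0.001], [-0.002, 0.002, -1.0]]
wrist_force: [1.1, -0.0, -0.1]
gripper_width: 0.635
```

View pics/g2.png

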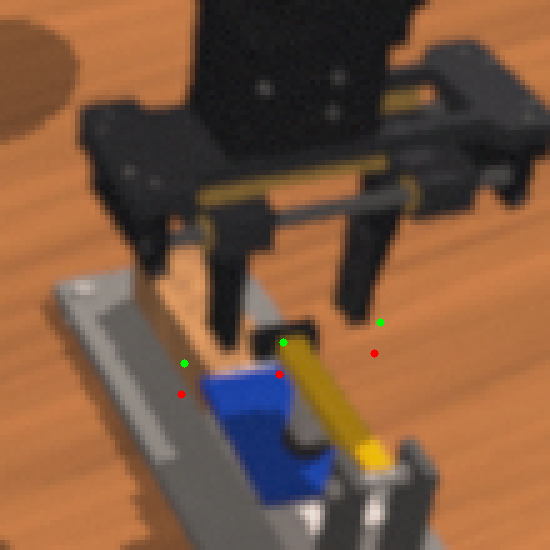

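View pics/g1.png

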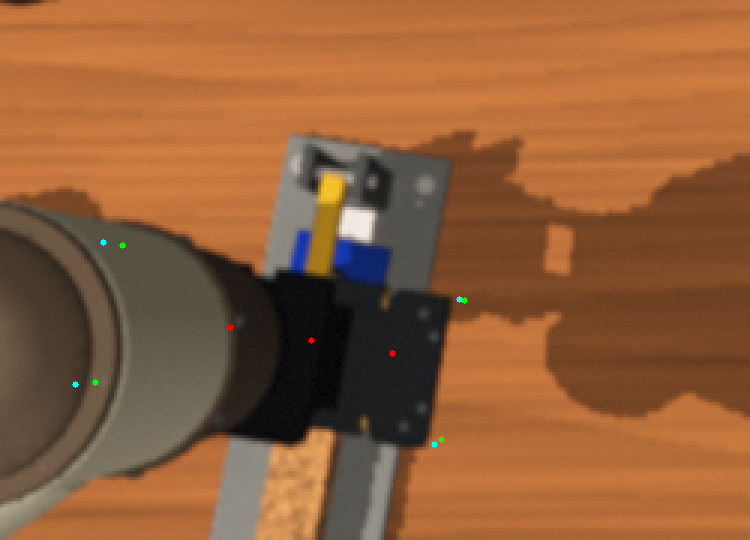

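```bash
cat > look3.py <<'E'
import sys
from h import *
s=sense();b=capture("scene")[70:200,245:405].copy()
b=cv2.resize(b,None,fx=4.5,fy=4.5,interpolation=3)
R=s['ee_rot'];p=s['tcp_pos']
def pt(v,col):
    u=proj("scene",p+R@np.array(v))[0]; c=(u-[245,70]+.5)*4.5
    cv2.circle(b,(int(c[0]),int(c[1])),3,col,-1)
for d in(-.05,0,.05): pt([0,d,0],(255,0,0))
for x in (-.0375,.0375):
  for y in (-.095,.095):
    pt([x,y,-.07],(0,255,0)); pt([x,y,-.125],(0,255,255))
cv2.imwrite(sys.argv[1],b[:,:,::-1])
E
python3 look3.py pics/g3.png
```

```text
(no output)
```

View pics/g3.png

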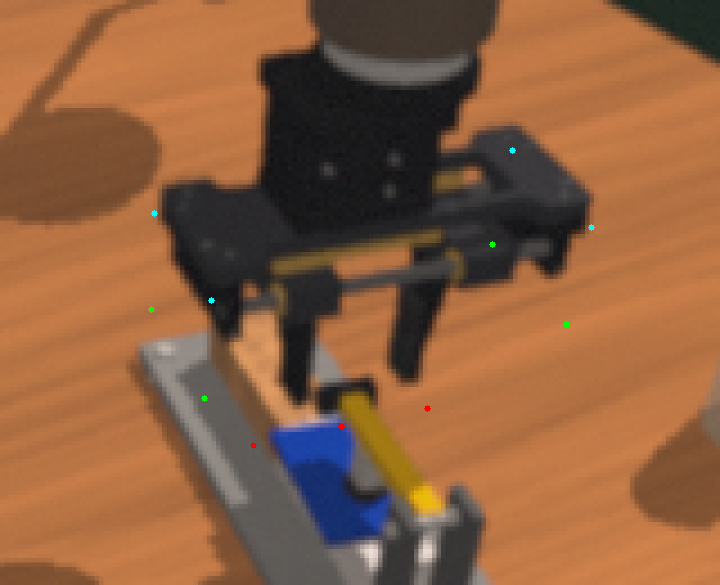

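```bash
python3 -m inch '[{"x":-0.02,"y":0,"z":-0.2,"ax":0,"ay":0,"az":0,"jaw":110},{"x":0,"y":0,"z":0,"ax":0,"ay":0,"az":0,"jaw":110},{"x":0,"y":0,"z":0,"ax":0,"ay":0,"az":0,"jaw":110}]'
python3 look3.py pics/h3.png
```

```text
time_s: 5.92
tcp_pos: [0.5361, 0.1682, 0.055]
ee_rot: [[-0.985, 0.173, 0.001], [0.173, 0.985, 0.001], [-0.001, 0.001, -1.0]]
wrist_force: [-0.6, 0.3, 0.2]
gripper_width: 0.569
```

View pics/h3.png

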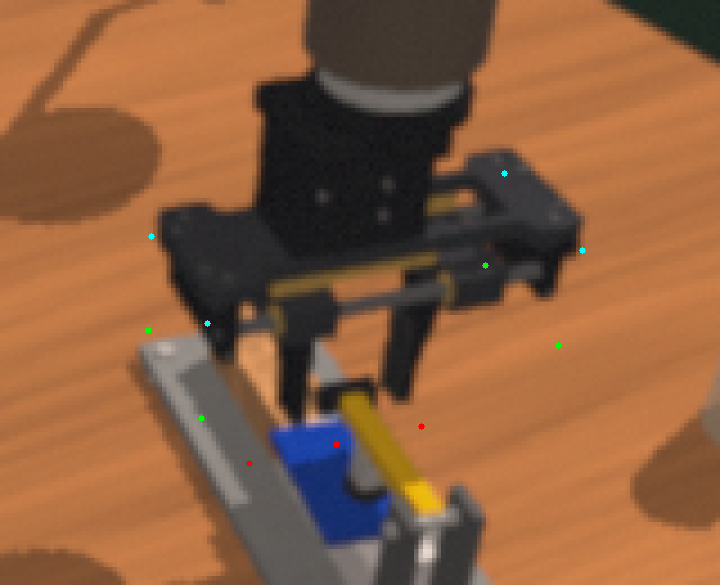

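```bash
python3 -m inch '[{"x":0,"y":0,"z":0,"ax":0,"ay":0,"az":0,"jaw":255},{"x":0,"y":0,"z":0,"ax":0,"ay":0,"az":0,"jaw":255},{"x":0,"y":0,"z":0,"ax":0,"ay":0,"az":0,"jaw":255},{"x":0,"y":0,"z":0,"ax":0,"ay":0,"az":0,"jaw":255},{"x":0,"y":0,"z":0,"ax":0,"ay":0,"az":0,"jaw":255},{"x":0,"y":0,"z":0,"ax":0,"ay":0,"az":0,"jaw":255}]'
python3 look3.py pics/i3.png
```

```text
time_s: 6.72
tcp_pos: [0.5364, 0.1697, 0.0551]
ee_rot: [[-0.985, 0.173, 0.003], [0.173, 0.985, 0.003], [-0.002, 0.004, -1.0]]
wrist_force: [0.6, 1.6, -0.6]
gripper_width: 0.336
```

View pics/i3.png

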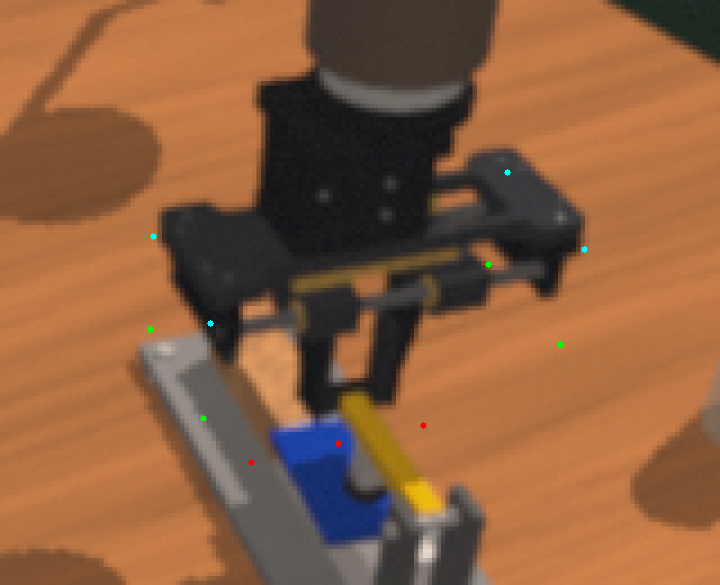

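```bash
python3 -m inch '[{"x":0.018,"y":-0.003,"z":0.25,"ax":0,"ay":0,"az":0,"jaw":255},{"x":0.055,"y":-0.01,"z":0.24,"ax":0,"ay":0,"az":0,"jaw":255},{"x":0.09,"y":-0.017,"z":0.23,"ax":0,"ay":0,"az":0,"jaw":255},{"x":0,"y":0,"z":0,"ax":0,"ay":0,"az":0,"jaw":255}]'
```

```text
time_s: 7.28
tcp_pos: [0.5473, 0.1677, 0.1006]
ee_rot: [[-0.985, 0.175, 0.003], [0.175, 0.985, 0.004], [-0.003, 0.005, -1.0]]
wrist_force: [1.9, -0.5, -1.3]
gripper_width: 0.34
```

```bash
python3 -m inch '[{"x":0.128,"y":-0.023,"z":0.21,"ax":0,"ay":0,"az":0,"jaw":255},{"x":0.157,"y":-0.029,"z":0.19,"ax":0,"ay":0,"az":0,"jaw":255},{"x":0.184,"y":-0.034,"z":0.166,"ax":0,"ay":0,"az":0,"jaw":255},{"x":0,"y":0,"z":0,"ax":0,"ay":0,"az":0,"jaw":255}]'
```

```text
time_s: 7.78
tcp_pos: [0.5751, 0.1625, 0.135]
ee_rot: [[-0.984, 0.176, -0.001], [0.176, 0.984, 0.004], [0.002, 0.004, -1.0]]
wrist_force: [2.4, 0.1, -3.5]
gripper_width: 0.34
```

```bash
python3 -m inch '[{"x":0.213,"y":-0.039,"z":0.138,"ax":0,"ay":0,"az":0,"jaw":255},{"x":0.225,"y":-0.041,"z":0.1,"ax":0,"ay":0,"az":0,"jaw":255},{"x":0.236,"y":-0.043,"z":0.066,"ax":0,"ay":0,"az":0,"jaw":255},{"x":0,"y":0,"z":0,"ax":0,"ay":0,"az":0,"jaw":255}]'
```

```text
time_s: 8.28
tcp_pos: [0.6105, 0.1559, 0.1527]
ee_rot: [[-0.984, 0.176, -0.013], [0.176, 0.984, 0.005], [0.014, 0.002, -1.0]]
wrist_force: [2.1, 0.6, -5.2]
gripper_width: 0.338
```

```bash
python3 -m inch '[{"x":0.207,"y":-0.038,"z":0.027,"ax":0,"ay":-0.04,"az":0,"jaw":255},{"x":0.2,"y":-0.036,"z":0.01,"ax":0,"ay":-0.04,"az":0,"jaw":255},{"x":0.18,"y":-0.033,"z":-0.01,"ax":0,"ay":0,"az":0,"jaw":255},{"x":0,"y":0,"z":0,"ax":0,"ay":0,"az":0,"jaw":255},{"x":0,"y":0,"z":0,"ax":0,"ay":0,"az":0,"jaw":255}]'
python3 look3.py pics/j3.png
```

```text
time_s: 8.9
tcp_pos: [0.6445, 0.1497, 0.1561]
ee_rot: [[-0.985, 0.174, -0.002], [0.174, 0.985, 0.005], [0.003, 0.004, -1.0]]
wrist_force: [-3.0, 2.5, 1.2]
gripper_width: 0.337
```

View pics/j3.png

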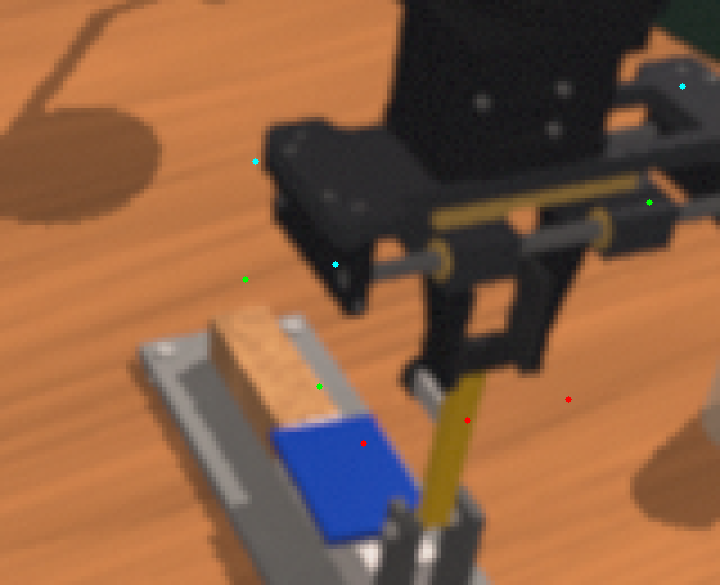

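```bash
python3 -m inch '[{"x":0,"y":0,"z":0,"ax":0,"ay":0,"az":0,"jaw":0},{"x":0,"y":0,"z":0,"ax":0,"ay":0,"az":0,"jaw":0},{"x":0,"y":0,"z":0,"ax":0,"ay":0,"az":0,"jaw":0},{"x":0,"y":0,"z":0,"ax":0,"ay":0,"az":0,"jaw":0},{"x":0,"y":0,"z":0.5,"ax":0,"ay":0,"az":0,"jaw":0},{"x":0,"y":0,"z":0.8,"ax":0,"ay":0,"az":0,"jaw":0},{"x":0,"y":0,"z":0.5,"ax":0,"ay":0,"az":0,"jaw":0},{"x":-0.8,"y":0.14,"z":0,"ax":0,"ay":0,"az":0,"jaw":0},{"x":-0.8,"y":0.14,"z":0,"ax":0,"ay":0,"az":0,"jaw":0},{"x":-0.8,"y":0.14,"z":0,"ax":0,"ay":0,"az":0,"jaw":0},{"x":-0.8,"y":0.14,"z":0,"ax":0,"ay":0,"az":0,"jaw":0},{"x":0,"y":0,"z":0,"ax":0,"ay":0,"az":0,"jaw":0}]'
python3 - <<'E'
from h import *
for n in("scene","top"): cv2.imwrite(f"pics/k_{n}.png",capture(n)[:,:,::-1])
E
```

```text
time_s: 10.45
tcp_pos: [0.4489, 0.1809, 0.2671]
ee_rot: [[-0.984, 0.176, 0.003], [0.176, 0.984, 0.003], [-0.002, 0.004, -1.0]]
wrist_force: [0.2, -0.9, -0.2]
gripper_width: 1.0
```

View pics/k_scene.png

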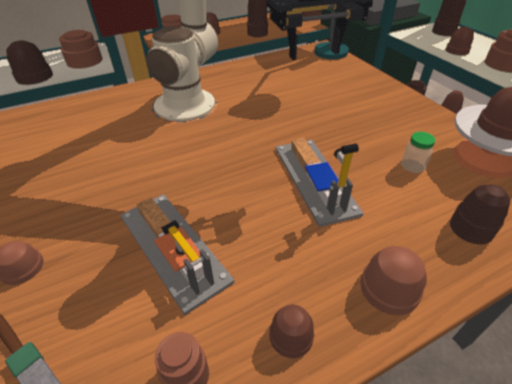

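View pics/k_top.png

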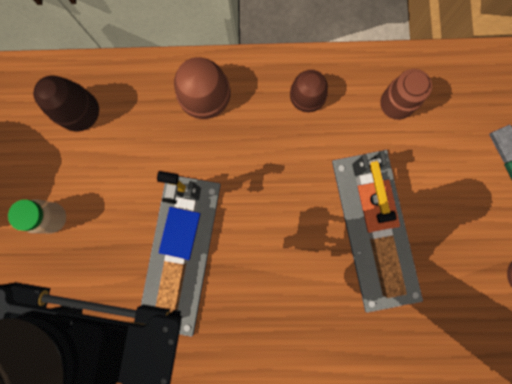

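Run:
```python
from h import *
a=cv2.imread("pics/k_top.png")[190:300,140:230];cv2.imwrite("pics/l1.png",cv2.resize(a,None,fx=5,fy=5,interpolation=3))
a=cv2.imread("pics/k_scene.png")[130:220,275:365];cv2.imwrite("pics/l2.png",cv2.resize(a,None,fx=6,fy=6,interpolation=3))
```

```text
(no output)
```

View pics/l1.png

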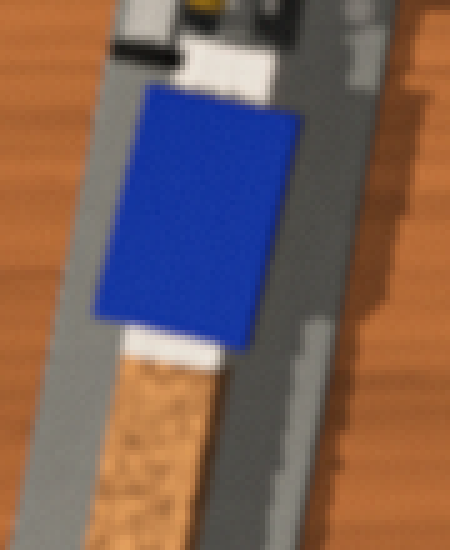

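View pics/l2.png

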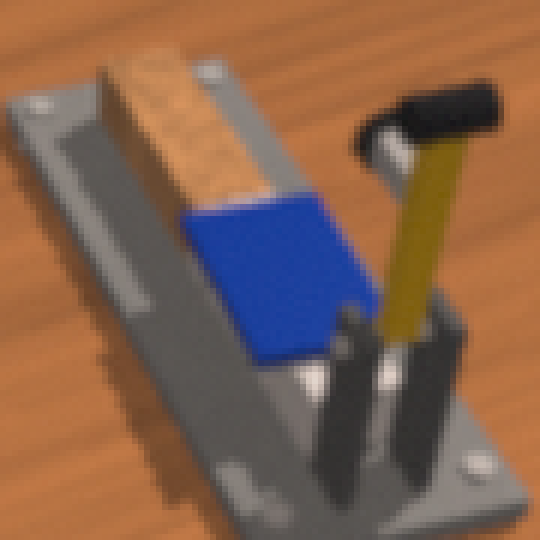

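Run:
```python
from h import *
P=[ray("top",np.array([140,190])+(np.array(c)+.5)/5-.5,.05)[:2] for c in[(147,85),(301,117),(247,349),(95,317)]]
P=np.array(P);print(P.round(4),P.mean(0))
e=[P[0]-P[3],P[1]-P[2],P[0]-P[1],P[3]-P[2]]
for v in e: print(np.linalg.norm(v),np.degrees(np.arctan2(v[1],v[0])))
for c in [(120,357),(221,370)]: print(ray("top",np.array([140,190])+(np.array(c)+.5)/5-.5,.042))
j=[.5217,.1708,-.1815];c,s=np.cos(j[2]),np.sin(j[2]);d=P.mean(0)-j[:2];print(d@[c,s],d@[-s,c]); print(jig(j,[(-.075,0,0),(.035,0,0),(-.02,.018,.042),(-.02,-.018,.042)]))
```

```text
[[0.6056 0.1816]
 [0.5926 0.1236]
 [0.5072 0.1435]
 [0.5197 0.2001]] [0.55626808 0.16220226]
0.08784150526831194 -12.181507295245462
0.08765745661126956 -13.119724709656252
0.05935801187415511 77.39283987044877
0.057921567536664616 77.57597223690418
[0.50452008 0.1927744  0.042     ]
[0.49923469 0.15485001 0.042     ]
0.035552198425131104 -0.0022167947035164675
[[0.44793195 0.18433789 0.        ]
 [0.55612509 0.16448232 0.        ]
 [0.50527761 0.19211444 0.042     ]
 [0.49877943 0.15670577 0.042     ]]
```

```bash
python3 -m inch '[{"x":0.6,"y":-0.1,"z":0,"ax":0,"ay":0,"az":0,"jaw":0},{"x":0.6,"y":-0.1,"z":-0.4,"ax":0,"ay":0,"az":0,"jaw":0},{"x":0.55,"y":-0.1,"z":-0.6,"ax":0,"ay":0,"az":0,"jaw":0},{"x":0,"y":0,"z":-0.7,"ax":0,"ay":0,"az":0,"jaw":0},{"x":0,"y":0,"z":-0.7,"ax":0,"ay":0,"az":0,"jaw":0},{"x":0,"y":0,"z":-0.3,"ax":0,"ay":0,"az":0,"jaw":0},{"x":0,"y":0,"z":0,"ax":0,"ay":0,"az":0,"jaw":0},{"x":0,"y":0,"z":0,"ax":0,"ay":0,"az":0,"jaw":0}]'
```

```text
time_s: 11.55
tcp_pos: [0.5706, 0.1595, 0.0966]
ee_rot: [[-0.983, 0.185, 0.007], [0.185, 0.983, 0.001], [-0.006, 0.003, -1.0]]
wrist_force: [0.9, 0.2, 1.0]
gripper_width: 1.002
```

```bash
python3 -m inch '[{"x":-0.2,"y":0.04,"z":0,"ax":0,"ay":0.03,"az":0,"jaw":0},{"x":0,"y":0,"z":0,"ax":0,"ay":0,"az":0,"jaw":0},{"x":0,"y":0,"z":-0.4,"ax":0,"ay":0,"az":0,"jaw":0},{"x":0,"y":0,"z":-0.4,"ax":0,"ay":0,"az":0,"jaw":0},{"x":0,"y":0,"z":0,"ax":0,"ay":0,"az":0,"jaw":0},{"x":0,"y":0,"z":0,"ax":0,"ay":0,"az":0,"jaw":0}]'
python3 look3.py pics/m3.png
```

```text
time_s: 12.3
tcp_pos: [0.5614, 0.1646, 0.0546]
ee_rot: [[-0.983, 0.183, 0.013], [0.183, 0.983, 0.007], [-0.012, 0.01, -1.0]]
wrist_force: [-0.1, 0.9, 0.8]
gripper_width: 0.999
```

View pics/m3.png

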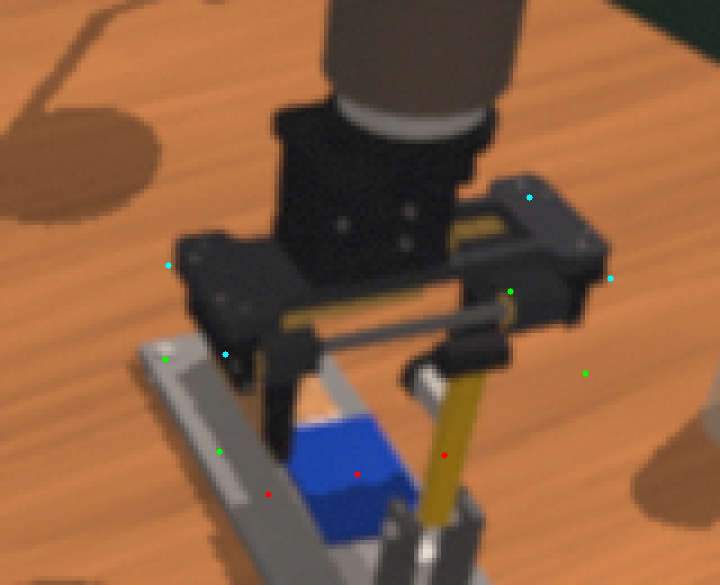

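```bash
python3 -m inch '[{"x":-0.07,"y":-0.03,"z":0,"ax":-0.04,"ay":0.07,"az":0.02,"jaw":0},{"x":0,"y":0,"z":-0.3,"ax":0,"ay":0,"az":0,"jaw":0},{"x":0,"y":0,"z":0,"ax":0,"ay":0,"az":0,"jaw":0},{"x":0,"y":0,"z":0,"ax":0,"ay":0,"az":0,"jaw":0},{"x":0,"y":0,"z":0,"ax":0,"ay":0,"az":0,"jaw":0}]'
python3 look3.py pics/n3.png
```

```text
time_s: 12.98
tcp_pos: [0.5591, 0.1638, 0.0409]
ee_rot: [[-0.984, 0.178, 0.006], [0.178, 0.984, 0.003], [-0.006, 0.004, -1.0]]
wrist_force: [-0.4, 0.6, -0.2]
gripper_width: 1.003
```

View pics/n3.png

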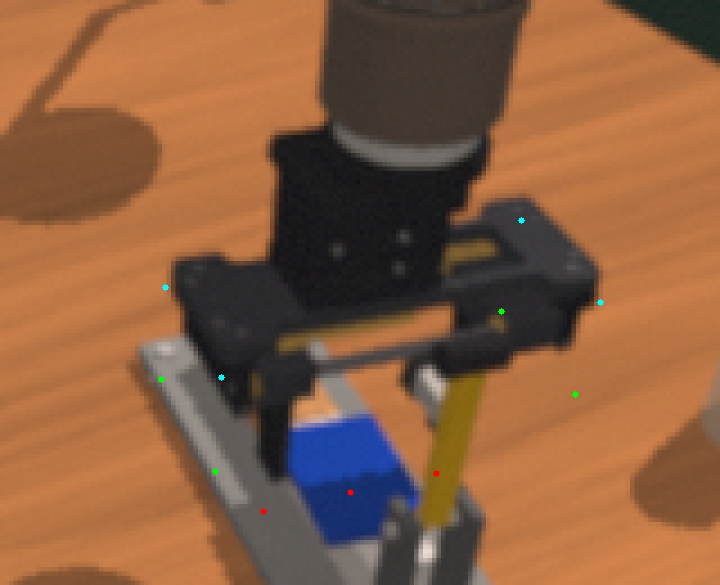

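```bash
python3 -m inch '[{"x":-0.04,"y":-0.03,"z":-0.2,"ax":-0.02,"ay":0.03,"az":0,"jaw":0},{"x":0,"y":0,"z":0,"ax":0,"ay":0,"az":0,"jaw":0},{"x":0,"y":0,"z":0,"ax":0,"ay":0,"az":0,"jaw":0}]'; python3 -m inch '[{"x":0,"y":0,"z":-0.1,"ax":0,"ay":0,"az":0,"jaw":0},{"x":0,"y":0,"z":0,"ax":0,"ay":0,"az":0,"jaw":0},{"x":0,"y":0,"z":0,"ax":0,"ay":0,"az":0,"jaw":0}]'
python3 look3.py pics/o3.png
```

```text
time_s: 13.4
tcp_pos: [0.5567, 0.1619, 0.0284]
ee_rot: [[-0.984, 0.178, 0.001], [0.178, 0.984, -0.0], [-0.001, -0.0, -1.0]]
wrist_force: [-0.3, 0.5, -0.5]
gripper_width: 1.0
time_s: 13.78
tcp_pos: [0.5567, 0.162, 0.0219]
ee_rot: [[-0.984, 0.178, 0.001], [0.178, 0.984, -0.001], [-0.001, -0.0, -1.0]]
wrist_force: [0.6, -0.6, -0.7]
gripper_width: 0.998
```

View pics/o3.png

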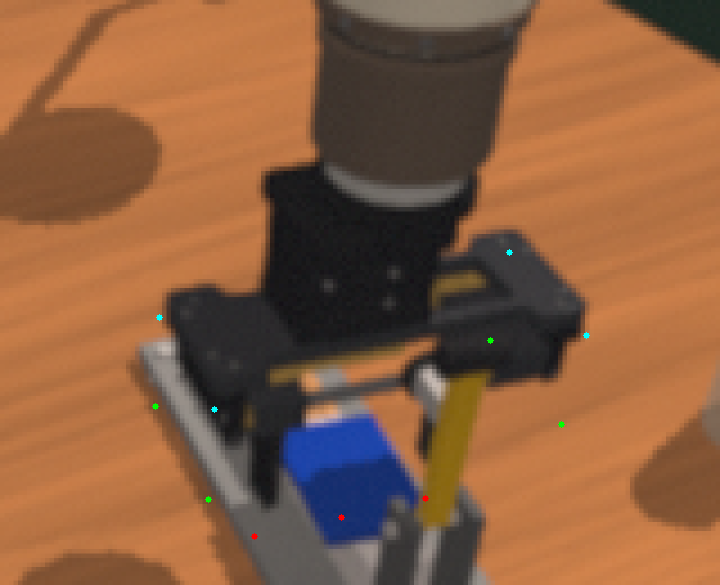

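```bash
for i in 1 2; do python3 -m inch '[{"x":0,"y":0,"z":-0.06,"ax":0,"ay":0,"az":0,"jaw":0},{"x":0,"y":0,"z":0,"ax":0,"ay":0,"az":0,"jaw":0}]'; done
python3 look3.py pics/p3.png
```

```text
time_s: 14.08
tcp_pos: [0.5567, 0.162, 0.0181]
ee_rot: [[-0.984, 0.178, 0.001], [0.178, 0.984, -0.0], [-0.001, -0.0, -1.0]]
wrist_force: [0.6, -0.1, -0.4]
gripper_width: 0.998
time_s: 14.32
tcp_pos: [0.5567, 0.162, 0.0143]
ee_rot: [[-0.984, 0.178, 0.001], [0.178, 0.984, -0.0], [-0.001, -0.0, -1.0]]
wrist_force: [-0.4, 0.3, -0.7]
gripper_width: 1.0
```

View pics/p3.png

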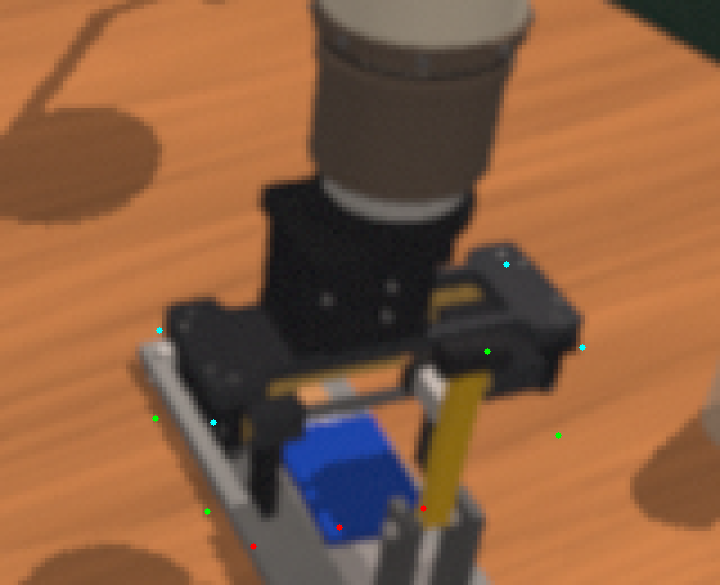

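```bash
for i in 1 2; do python3 -m inch '[{"x":0,"y":0,"z":-0.06,"ax":0,"ay":0,"az":0,"jaw":0},{"x":0,"y":0,"z":0,"ax":0,"ay":0,"az":0,"jaw":0}]'|grep -E "tcp|force"; done
```

```text
tcp_pos: [0.5569, 0.1621, 0.0107]
wrist_force: [-0.9, -0.3, 0.4]
tcp_pos: [0.5569, 0.1621, 0.0068]
wrist_force: [-0.3, 0.2, -0.1]
```

```bash
python3 -m inch '[{"x":0,"y":0,"z":0,"ax":0,"ay":0,"az":0,"jaw":255},{"x":0,"y":0,"z":0,"ax":0,"ay":0,"az":0,"jaw":255},{"x":0,"y":0,"z":0,"ax":0,"ay":0,"az":0,"jaw":255},{"x":0,"y":0,"z":0,"ax":0,"ay":0,"az":0,"jaw":255},{"x":0,"y":0,"z":0,"ax":0,"ay":0,"az":0,"jaw":255}]'; python3 look3.py pics/q3.png
```

```text
time_s: 15.5
tcp_pos: [0.5571, 0.1622, 0.0069]
ee_rot: [[-0.984, 0.178, 0.002], [0.178, 0.984, -0.0], [-0.002, 0.0, -1.0]]
wrist_force: [-0.2, -1.4, -0.5]
gripper_width: 0.685
```

View pics/q3.png

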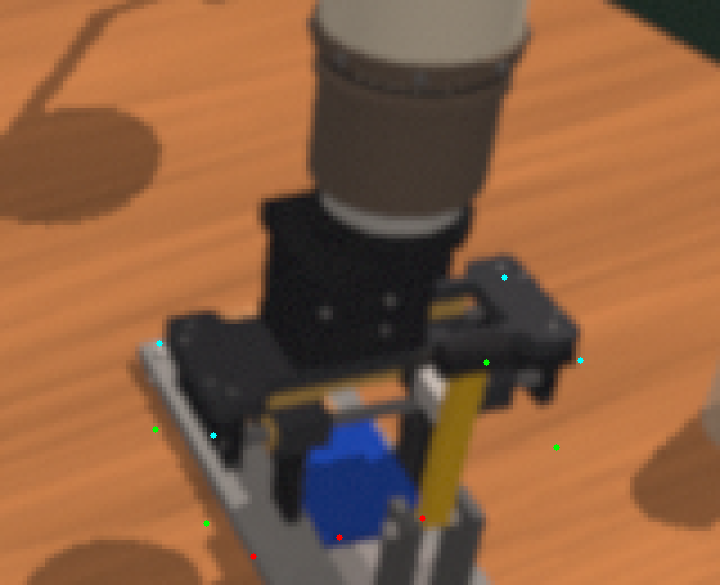

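```bash
python3 -m inch '[{"x":-0.15,"y":0.03,"z":0,"ax":0,"ay":0,"az":0,"jaw":255},{"x":-0.15,"y":0.03,"z":0,"ax":0,"ay":0,"az":0,"jaw":255},{"x":0,"y":0,"z":0,"ax":0,"ay":0,"az":0,"jaw":255}]'
```

```text
time_s: 15.92
tcp_pos: [0.5375, 0.1659, 0.0069]
ee_rot: [[-0.984, 0.178, 0.002], [0.178, 0.984, -0.0], [-0.002, 0.0, -1.0]]
wrist_force: [-0.4, -0.4, -1.5]
gripper_width: 0.685
```

Very clean; continue.

```bash
python3 -m inch '[{"x":-0.15,"y":0.03,"z":0,"ax":0,"ay":0,"az":0,"jaw":255},{"x":-0.15,"y":0.03,"z":0,"ax":0,"ay":0,"az":0,"jaw":255},{"x":-0.15,"y":0.03,"z":0,"ax":0,"ay":0,"az":0,"jaw":255},{"x":-0.15,"y":0.03,"z":0,"ax":0,"ay":0,"az":0,"jaw":255},{"x":-0.15,"y":0.03,"z":0,"ax":0,"ay":0,"az":0,"jaw":255},{"x":-0.15,"y":0.03,"z":0,"ax":0,"ay":0,"az":0,"jaw":255},{"x":0,"y":0,"z":0,"ax":0,"ay":0,"az":0,"jaw":255}]'
```

```text
time_s: 16.8
tcp_pos: [0.4789, 0.1774, 0.007]
ee_rot: [[-0.984, 0.178, 0.001], [0.178, 0.984, -0.0], [-0.001, -0.0, -1.0]]
wrist_force: [-0.0, 0.2, -1.8]
gripper_width: 0.69
```

Remaining (-0.030, +0.007).

```bash
python3 -m inch '[{"x":-0.16,"y":0.036,"z":0,"ax":0,"ay":0,"az":-0.02,"jaw":255},{"x":-0.16,"y":0.036,"z":0,"ax":0,"ay":0,"az":-0.02,"jaw":255},{"x":-0.16,"y":0.036,"z":0,"ax":0,"ay":0,"az":0,"jaw":255},{"x":0,"y":0,"z":0,"ax":0,"ay":0,"az":0,"jaw":255},{"x":0,"y":0,"z":0,"ax":0,"ay":0,"az":0,"jaw":255}]'
python3 - <<'E'
from h import *
for n,(r,c) in {"scene":((90,220),(250,380)),"top":((190,350),(80,240))}.items(): cv2.imwrite(f"pics/r_{n}.png",cv2.resize(capture(n)[r[0]:r[1],c[0]:c[1],::-1],None,fx=3.5,fy=3.5,interpolation=3))
E
```

```text
time_s: 17.42
tcp_pos: [0.448, 0.1843, 0.007]
ee_rot: [[-0.983, 0.185, 0.001], [0.185, 0.983, -0.0], [-0.001, -0.0, -1.0]]
wrist_force: [-0.0, 0.1, -1.3]
gripper_width: 0.685
```

View pics/r_scene.png

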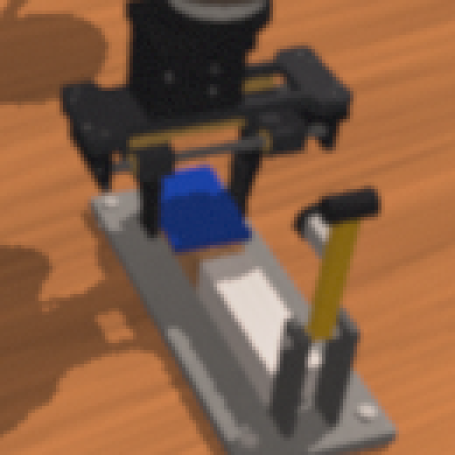

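View pics/r_top.png

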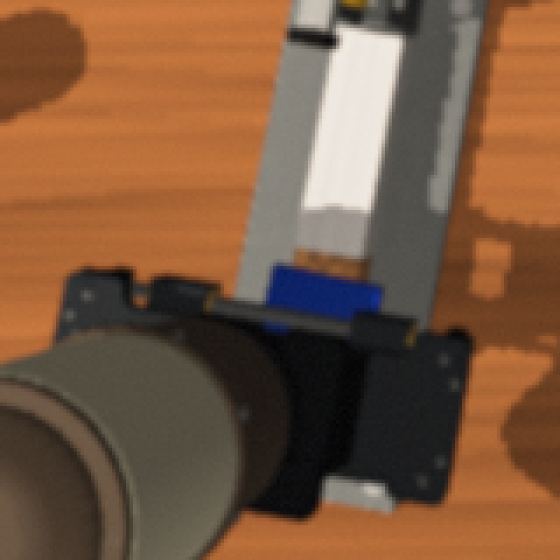

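```bash
python3 -m inch '[{"x":0,"y":0,"z":0,"ax":0,"ay":0,"az":0,"jaw":0},{"x":0,"y":0,"z":0,"ax":0,"ay":0,"az":0,"jaw":0},{"x":0,"y":0,"z":0,"ax":0,"ay":0,"az":0,"jaw":0},{"x":0,"y":0,"z":0,"ax":0,"ay":0,"az":0,"jaw":0},{"x":0,"y":0,"z":0.3,"ax":0,"ay":0,"az":0,"jaw":0},{"x":0,"y":0,"z":0.6,"ax":0,"ay":0,"az":0,"jaw":0},{"x":0,"y":0,"z":0.8,"ax":0,"ay":0,"az":0,"jaw":0},{"x":0,"y":0,"z":0.8,"ax":0,"ay":0,"az":0,"jaw":0},{"x":0,"y":0.8,"z":0.3,"ax":0,"ay":0,"az":0,"jaw":0},{"x":0,"y":0.8,"z":0,"ax":0,"ay":0,"az":0,"jaw":0},{"x":0,"y":0.8,"z":0,"ax":0,"ay":0,"az":0,"jaw":0},{"x":0,"y":0.8,"z":0,"ax":0,"ay":0,"az":0,"jaw":0}]'
python3 -m inch '[{"x":0,"y":0.3,"z":0,"ax":0,"ay":0,"az":0,"jaw":0},{"x":0,"y":0,"z":0,"ax":0,"ay":0,"az":0,"jaw":0},{"x":0,"y":0,"z":0,"ax":0,"ay":0,"az":0,"jaw":0}]'
python3 - <<'E'
from h import *
for n,(r,c) in {"scene":((90,240),(100,380)),"top":((220,350),(110,240))}.items():
  im=capture(n)[:,:,::-1]; cv2.imwrite(f"pics/s_{n}_full.png",im)
  k=2.7 if n=="scene" else 4.5
  cv2.imwrite(f"pics/s_{n}.png",cv2.resize(im[r[0]:r[1],c[0]:c[1]],None,fx=k,fy=k,interpolation=3))
E
```

```text
time_s: 19.02
tcp_pos: [0.4476, 0.3777, 0.1824]
ee_rot: [[-0.982, 0.191, 0.002], [0.191, 0.982, 0.002], [-0.002, 0.002, -1.0]]
wrist_force: [0.5, 0.1, 0.7]
gripper_width: 1.002
time_s: 19.4
tcp_pos: [0.4467, 0.3972, 0.1811]
ee_rot: [[-0.982, 0.189, 0.001], [0.189, 0.982, -0.0], [-0.001, -0.0, -1.0]]
wrist_force: [0.4, 0.4, 0.5]
gripper_width: 0.999
```

View pics/s_scene.png

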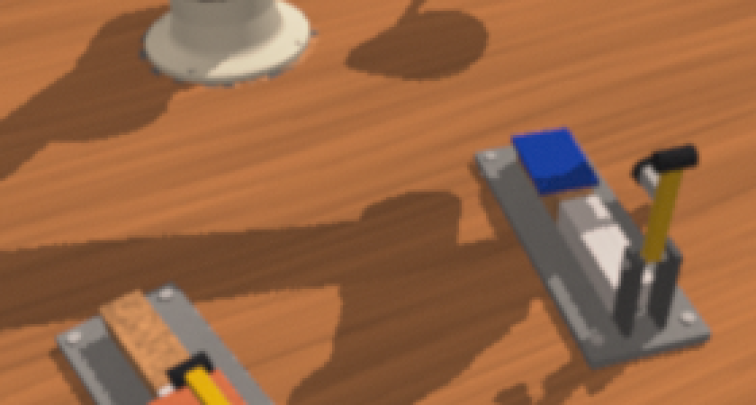

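View pics/s_top.png

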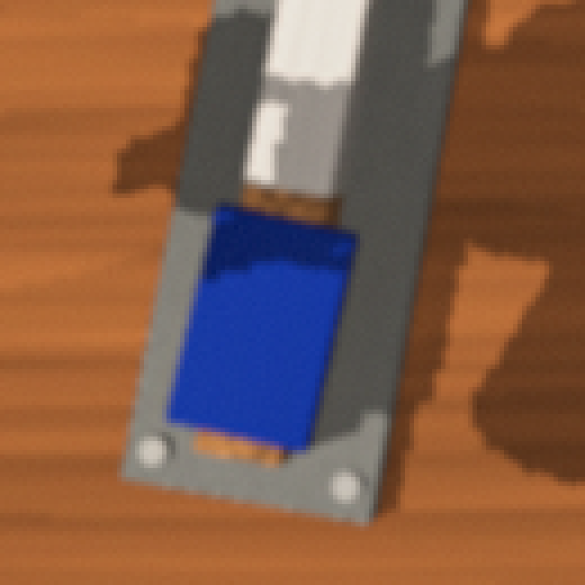

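Run:
```python
from h import *
q=lambda c,z:ray("top",np.array([110,220])+(np.array(c)+.5)/4.5-.5,z)[:2]
P=np.array([q(c,.05) for c in[(218,204),(357,236),(307,449),(168,420)]])
for v in [P[0]-P[3],P[1]-P[2],P[0]-P[1],P[3]-P[2]]: print(np.linalg.norm(v),np.degrees(np.arctan2(v[1],v[0])))
j=[.5217,.1708,-.1815];c,s=np.cos(j[2]),np.sin(j[2])
for X in [P.mean(0)]+[q(c_,.042) for c_ in [(245,183),(342,198),(193,448),(284,463)]]:
  d=X-j[:2];print(d@[c,s],d@[-s,c])
```

```text
0.0882687442087503 -12.623703587683881
0.08676636236979997 -13.27133069787156
0.058894933546334405 76.61085660470152
0.057913449183814664 78.08976789094949
-0.07411152561491804 -0.002227420048201142
-0.01941181587897814 0.017923669133845785
-0.018668414028235242 -0.02308952000269413
-0.12813705754075935 0.018519049931555787
-0.127572943918256 -0.01945517666783224
```

```bash
python3 -m inch '[{"x":0,"y":-0.7,"z":0,"ax":0,"ay":0,"az":0,"jaw":0},{"x":0,"y":-0.7,"z":0,"ax":0,"ay":0,"az":0,"jaw":0},{"x":0,"y":-0.7,"z":0,"ax":0,"ay":0,"az":0,"jaw":0},{"x":0,"y":-0.7,"z":0,"ax":0,"ay":0,"az":0,"jaw":0},{"x":0,"y":-0.4,"z":0,"ax":0,"ay":0,"az":0,"jaw":0},{"x":0,"y":0,"z":0,"ax":0,"ay":0,"az":0,"jaw":0},{"x":0,"y":0,"z":0,"ax":0,"ay":0,"az":0,"jaw":0}]'
```

```text
time_s: 20.38
tcp_pos: [0.4459, 0.1931, 0.1834]
ee_rot: [[-0.98, 0.197, 0.004], [0.197, 0.98, 0.002], [-0.003, 0.003, -1.0]]
wrist_force: [0.8, 0.6, 0.3]
gripper_width: 1.001
```

```bash
python3 -m inch '[{"x":0.03,"y":-0.15,"z":-0.5,"ax":0,"ay":0.02,"az":0.07,"jaw":0},{"x":0,"y":0,"z":-0.5,"ax":0,"ay":0,"az":0,"jaw":0},{"x":0,"y":0,"z":-0.5,"ax":0,"ay":0,"az":0,"jaw":0},{"x":0,"y":0,"z":0,"ax":0,"ay":0,"az":0,"jaw":0},{"x":0,"y":0,"z":0,"ax":0,"ay":0,"az":0,"jaw":0},{"x":0,"y":0,"z":0,"ax":0,"ay":0,"az":0,"jaw":0}]'
```

```text
time_s: 21.12
tcp_pos: [0.4506, 0.1886, 0.0944]
ee_rot: [[-0.984, 0.18, 0.007], [0.18, 0.984, 0.007], [-0.006, 0.008, -1.0]]
wrist_force: [-0.1, 1.1, -1.0]
gripper_width: 0.999
```

```bash
python3 -m inch '[{"x":-0.04,"y":-0.07,"z":-0.4,"ax":-0.04,"ay":0.04,"az":0,"jaw":0},{"x":0,"y":0,"z":-0.4,"ax":0,"ay":0,"az":0,"jaw":0},{"x":0,"y":0,"z":-0.2,"ax":0,"ay":0,"az":0,"jaw":0},{"x":0,"y":0,"z":0,"ax":0,"ay":0,"az":0,"jaw":0},{"x":0,"y":0,"z":0,"ax":0,"ay":0,"az":0,"jaw":0},{"x":0,"y":0,"z":0,"ax":0,"ay":0,"az":0,"jaw":0}]'
```

```text
time_s: 21.88
tcp_pos: [0.4528, 0.1883, 0.0395]
ee_rot: [[-0.984, 0.178, 0.012], [0.178, 0.984, 0.009], [-0.01, 0.011, -1.0]]
wrist_force: [-0.2, 0.1, -0.3]
gripper_width: 1.001
```

```bash
python3 -m inch '[{"x":-0.07,"y":-0.06,"z":0,"ax":-0.05,"ay":0.07,"az":0,"jaw":0},{"x":0,"y":0,"z":0,"ax":0,"ay":0,"az":0,"jaw":0},{"x":0,"y":0,"z":-0.15,"ax":0,"ay":0,"az":0,"jaw":0},{"x":0,"y":0,"z":-0.15,"ax":0,"ay":0,"az":0,"jaw":0},{"x":0,"y":0,"z":-0.15,"ax":0,"ay":0,"az":0,"jaw":0},{"x":0,"y":0,"z":0,"ax":0,"ay":0,"az":0,"jaw":0},{"x":0,"y":0,"z":0,"ax":0,"ay":0,"az":0,"jaw":0}]'
```

```text
time_s: 22.75
tcp_pos: [0.4483, 0.1844, 0.0108]
ee_rot: [[-0.984, 0.178, -0.001], [0.178, 0.984, -0.001], [0.001, -0.001, -1.0]]
wrist_force: [-1.0, -0.1, 0.3]
gripper_width: 0.995
```

```bash
python3 -m inch '[{"x":0,"y":0,"z":-0.06,"ax":0,"ay":0,"az":0,"jaw":0},{"x":0,"y":0,"z":0,"ax":0,"ay":0,"az":0,"jaw":255},{"x":0,"y":0,"z":0,"ax":0,"ay":0,"az":0,"jaw":255},{"x":0,"y":0,"z":0,"ax":0,"ay":0,"az":0,"jaw":255},{"x":0,"y":0,"z":0,"ax":0,"ay":0,"az":0,"jaw":255},{"x":0,"y":0,"z":0,"ax":0,"ay":0,"az":0,"jaw":255},{"x":0.005,"y":0.025,"z":0,"ax":0,"ay":0,"az":0.11,"jaw":255},{"x":0,"y":0,"z":0,"ax":0,"ay":0,"az":0.11,"jaw":255},{"x":0,"y":0,"z":0,"ax":0,"ay":0,"az":0,"jaw":255},{"x":0,"y":0,"z":0,"ax":0,"ay":0,"az":0,"jaw":255}]'
```

```text
time_s: 24.0
tcp_pos: [0.449, 0.1863, 0.0075]
ee_rot: [[-0.991, 0.137, 0.0], [0.137, 0.991, 0.0], [-0.0, 0.0, -1.0]]
wrist_force: [0.3, -0.2, -0.2]
gripper_width: 0.685
```

Release, rise, clear and look.

```bash
python3 -m inch '[{"x":0,"y":0,"z":0,"ax":0,"ay":0,"az":0,"jaw":0},{"x":0,"y":0,"z":0,"ax":0,"ay":0,"az":0,"jaw":0},{"x":0,"y":0,"z":0,"ax":0,"ay":0,"az":0,"jaw":0},{"x":0,"y":0,"z":0,"ax":0,"ay":0,"az":0,"jaw":0},{"x":0,"y":0,"z":0.3,"ax":0,"ay":0,"az":0,"jaw":0},{"x":0,"y":0,"z":0.6,"ax":0,"ay":0,"az":0,"jaw":0},{"x":0,"y":0,"z":0.8,"ax":0,"ay":0,"az":0,"jaw":0},{"x":0,"y":0,"z":0.8,"ax":0,"ay":0,"az":0,"jaw":0},{"x":0,"y":0.8,"z":0.3,"ax":0,"ay":0,"az":0,"jaw":0},{"x":0,"y":0.8,"z":0,"ax":0,"ay":0,"az":0,"jaw":0},{"x":0,"y":0.8,"z":0,"ax":0,"ay":0,"az":0,"jaw":0},{"x":0,"y":0.8,"z":0,"ax":0,"ay":0,"az":0,"jaw":0}]'
python3 -m inch '[{"x":0,"y":0.3,"z":0,"ax":0,"ay":0,"az":0,"jaw":0},{"x":0,"y":0,"z":0,"ax":0,"ay":0,"az":0,"jaw":0},{"x":0,"y":0,"z":0,"ax":0,"ay":0,"az":0,"jaw":0}]'
python3 - <<'E'
from h import *
for n,(r,c) in {"scene":((90,240),(100,380)),"top":((220,350),(110,240))}.items():
  im=capture(n)[:,:,::-1]; cv2.imwrite(f"pics/t_{n}_full.png",im)
  k=2.7 if n=="scene" else 4.5
  cv2.imwrite(f"pics/t_{n}.png",cv2.resize(im[r[0]:r[1],c[0]:c[1]],None,fx=k,fy=k,interpolation=3))
E
```

```text
time_s: 25.5
tcp_pos: [0.4475, 0.3799, 0.1829]
ee_rot: [[-0.99, 0.143, 0.0], [0.143, 0.99, 0.002], [-0.0, 0.002, -1.0]]
wrist_force: [0.3, -0.3, 0.4]
gripper_width: 0.997
time_s: 25.88
tcp_pos: [0.4465, 0.3994, 0.1814]
ee_rot: [[-0.99, 0.14, -0.001], [0.14, 0.99, 0.0], [0.001, 0.0, -1.0]]
wrist_force: [-0.8, -0.4, -0.4]
gripper_width: 1.002
```

View pics/t_scene_full.png

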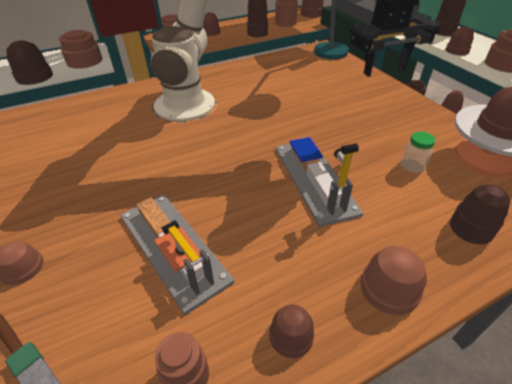

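View pics/t_top.png

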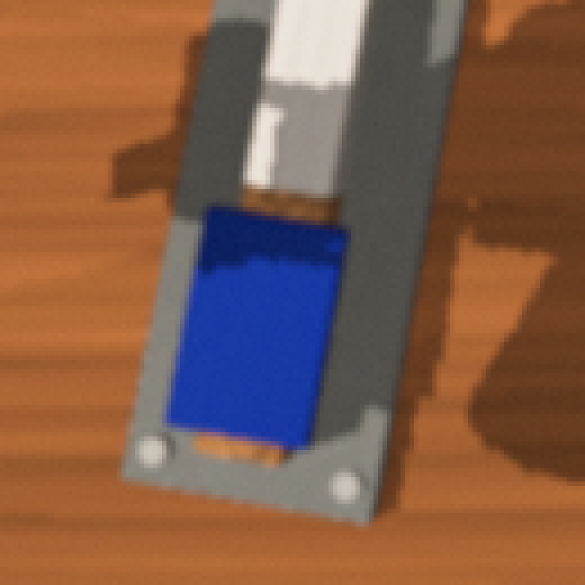

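```bash
python3 -c "
from station import *
print(finish_job())"
```

```text
the job is handed in; nothing more can be done
None
```

I swung the blue jig's clamp bar up to about 1.67 rad, past upright, and left it open. Then I slid the blue tile along the rail onto the cork and let go. I handed the job in at about 26 s of the 51 s allowed. The terracotta clamp was not touched.

**Correction:** after the first release the pictures showed the tile about 2° off square and about 2 mm off centre. I regripped it on the cork, turned it back without lifting it, and let go again.

**Last checks:**
- **Tile:** in the top picture its edges look parallel to the jig to within about 1°, judged by eye. Cork shows at both ends, so the tile sits fully on it. Before the regrip it measured about 1 mm from the cork centre lengthwise. I did not recompute the position afterwards.
- **Clamps:** the scene picture shows the blue bar still open and the terracotta clamp still shut.
- **Gripper:** open and well clear of everything.
- **Wrist force:** at most about 6 N in the readings I saw, against the 120 N limit.

**Disagreement:** the cameras put the fingertips about 20 mm higher than the reported TCP height. I set the grasp heights from the pictures. Two things agreed with them: reported heights as low as 7 mm over the 12 mm base gave no contact force, and both grasps closed at the expected widths.

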